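Clamp the drive hub and hold a spread retaining ring in its shaft groove

ROBOT

A 7-joint arm with a two-finger parallel gripper is mounted at the origin on a cart in front of the work surface, level with it; the furniture and walls round the work are solid. World frame = base frame: x ahead of the robot, y to its left, z up, the work surface at z = 0. Lengths are in m, angles in rad, forces in N, time in s.
With the tool pointing down it reaches from about 0.425 to 0.925 m from the base axis. Payload 6.8 kg.
Tool frame: the origin (TCP) lies at the very end of the fingers, on their centre line; the grasp point (between the pads) lies 19 mm behind it; z points along the fingers, x is the direction in which the jaws open and shut, and the axes are right-handed (so a half turn about z gives the same grasp; the last joint's range is limited). The gripper opens to 85 mm and grips with 20 to 120 N. Pads are 22 mm wide; open, the fingers measure 114 mm over their backs; the gripper's body (76 mm by 85 mm) begins 54 mm behind the grasp point. The pads swing forward as they close: fully open they stand 13 mm farther back than shut.
Start: joints at [1.212, 0.477, 0.022, 1.555, -0.011, 1.109, -0.083], TCP at [0.168, -0.654, 0.208] pointing down, gripper open.
Joint ranges: [-2.96, 2.96], [-0.34, 2.1], [-1.41, 1.46], [0.24, 2.44], [-1.37, 4.51], [0.17, 1.92], [-2.96, 2.96]. Speed limits (rad/s): [2.39, 2.39, 3.14, 3.14, 3.14, 3.14, 3.14].

INTERFACE

Orientations are given as a unit quaternion [w, x, y, z].
In Python, from station import bot gives the robot as it stands.
- The arm moves only by the shell command python3 -m creep 'ROWS' [FORCE]. ROWS is JSON, a list that holds one entry, the list of rows, each a list of 7 numbers: the shift along the tool's x, y, z in cm, then the turn, a rotation vector about the tool's x, y, z in rad, then the opening, from 0 (shut) to 1 (fully open). In form: [[[dx, dy, dz, wx, wy, wz, claw], ...]]. A call has 1 to 10 rows; each row is the pose to reach, as a shift and turn from the pose commanded when the call began, along the tool's axes at that moment; what a row does not reach only later rows make up. A row lasts 1/8 s, in which the tool goes at most 62.5 mm and 10.7 degrees, less where a joint would pass 70% of its speed; a pose out of reach is approached as far as the arm can. A call with a gripper value outside its range is refused whole. The fingers move at their own pace and stop on an object; FORCE is the grip in N (left out, the last holds). Time passes only in rows, so rows that repeat a pose let the fingers close. It gives the time, the measured TCP pose, the force and the opening at its end, in the units of the state.
- bot.get_obs(): the state, without advancing time (a new reading comes with each control period).
- bot.read_camera(name): name is "side" or "top"; returns (picture, depth): 480x640x3 uint8, blue, green, red; 480x640 float32, m along the optical axis (not along the pixel's ray), 0 where there is no reading.
- bot.calibration(name): a dict with "mtx" (3x3 intrinsics, pixels), "rvec" (rotation vector, rad) and "tvec" (3), from world to camera coordinates, as OpenCV has them. Camera axes: x right, y down, z forward; pixel columns grow to the right and rows downward; lengths in m; the calibration is good to about 2 mm. A picture is of the moment at which its call begins. calibration takes no time and is no camera call.
- bot.hand_in(): hands the job in, once; it reports no verdict.
Trained networks look in the newest picture that a camera, given by its name, has taken for a name from the list of things; names that differ only in an ending like _2 or _b are one class to them, and where a whole thing is asked for, a point or a joint stands for the part that bears it (a point fixed in the world has none). Each returns a list of dicts, best first, with "p" (0 to 1); they miss things now and then, are a little off and sometimes report something else, mostly with a low value. They report only what shows in the picture. A call takes as long as a camera call.
- bot.find_in(camera, label): "xy" ([column, row] in pixels, amid what is visible of it).
- bot.silhouettes(camera, label): "mask" (480x640 bool, what is visible of it) and "xy" ([column, row] in pixels, amid what is visible of it).
The state is a dict: "t": time; "q": joint angles; "joint_vel": joint speeds; "joint_torque": joint torques, N m; "eef_pos": TCP position; "tool_rot": TCP orientation; "contact_force": force on the tool from outside, world axes, zero at the start; "torque": the same for the moment, N m; "gripper_width": opening from 0.0 (shut) to 1.0 (fully open).
Only numpy, scipy, OpenCV 4.12 (cv2) and the standard library are available. Lean on these libraries where they do the work, as an engineer would, in place of code of your own. Each camera call takes 0.05 s, during which the arm holds its last target.

TASK

Turn both black clamp knobs on the drive hub clockwise to their end stops. Then take the ring pliers from their stand by the two handles, squeeze them fully so that the retaining ring on their tips spreads, slide the spread ring down over the shaft stub until it lies in the groove just above the shoulder, and finish holding the pliers there: upright, still fully squeezed, without leaning on the shaft. Do not shift the things standing around.

Things in the scene. Friction and masses are not known exactly. Their poses are not given: they have to be found in the camera images.
- groove (a point): Middle of the ring groove (7 mm high, 25 mm diameter) on the vertical shaft stub of the drive hub, on the shaft's axis. 3.5 mm below it is the flat top of the 40 mm shoulder; from 3.5 to 18.5 mm above it the 30 mm shaft end. z up, x and y the hub's. The hub is a fixed grey casting, 84 x 236 x 22 mm, long along y.
- shaft_top (a point): Centre of the flat top of the shaft stub, 18.5 mm above the groove's middle, 74 mm above the worktop; its edge is chamfered 2 mm.
- knob_left_grip (a point): Grip point of the black clamp knob at the hub's +y end, 85 mm from the shaft: on the knob's vertical axis, 59 mm above the worktop. The bar grip runs along this point's x, 42 mm long, 14 mm thick along y (pinch it across), from 7 mm above this point to 23 mm below, on a 44 mm disc over a 68 mm base disc. Axes turn with the knob.
- knob_right_grip (a point): The same for the like knob on the hub's -y end.
- knob_left (a joint): Turn of the left knob in rad, grows clockwise seen from above, from 0 to the end stop at 1.4; it starts between 0 and 0.35, turns with light friction (0.05 Nm) and stays where it is left.
- knob_right (a joint): The same for the right knob.
- stand: Fixed aluminium stand of the pliers, origin on the worktop below the pliers' axis. Base 105 x 86 x 8 mm; two upright cheeks, 44 mm along x, 29 to 37 mm either side of the axis along y, 112 mm high, each with an open notch 14 mm deep in its top, in which the pliers' cross bar lies. The pliers lift straight up out of it; it is open along x.
- pliers_grip (a point): Middle of the pliers' grip, between the two handles on the pliers' axis, 143 mm above the worktop in the stand. Pliers 0.21 kg, upright, tips down. z up, y the line along which the handles close, x to the ring's side. Handle sleeves black, 22 mm wide along x, 28 mm up and down from here. A cross bar (82 mm along y, 10 mm high) lies 40 mm below.
- handle_left (a joint): Squeeze of the pliers in rad: 0 released (57 mm over the handles at the grip point, each leaning outward 0.168), 0.168 at the stop (36 mm, parallel; a firm grip gives up to 0.19, 34 mm). A spring resists: about 3 N on each handle at first, 8 N at the stop. Both handles move alike and the ring opens in proportion.
- ring_centre (a point): Centre of the 3 mm thick flat retaining ring that stays on the pliers' tips: 20.6 mm along x from the pliers' axis, 123.5 mm below point pliers_grip, same axes, level when the pliers are upright. Fully spread it is round, 34 mm inside and 44 mm outside; released about 25 mm wide inside, too narrow for the shaft. Nothing on the pliers reaches lower.
- dropper_mid (a point): Bystander: the middle of a small brown dropper bottle (34 mm wide, 85 mm high).
- vial_mid (a point): Bystander: the middle of a glass sample vial (22 mm wide, 48 mm high).
- cup_mid (a point): Bystander: the middle of a lidded sample cup (55 mm wide, 58 mm high).
- vial2_mid (a point): Bystander: the middle of a second like vial.

How it is judged:
On the way, in this order (a step that is already met when the one before it is completed fails the run):
1. both clamp knobs are turned to their end stops, the pliers still in their stand (value of joint each of knob_left, knob_right above 1.3 rad and distance of ring_centre from where it was at the start of the episode below 0.03 m), for 0.1 s.
2. the ring, fully spread, is above the end of the shaft and in line with it (value of joint handle_left above 0.15 rad and horizontal distance between ring_centre and shaft_top below 0.012 m and z of ring_centre in the frame of shaft_top above 0.001 m), for 0.05 s.
At the end, for the whole second after the job is handed in: Knobs within 0.1 rad of their stops; ring round the shaft, 4 mm below to 2.5 mm above the groove's middle, within 6 mm of the axis, tilted under 0.12 rad; handles held squeezed by the fingers (over 0.15 rad, over 2 N); pliers press on the hub with under 20 N (value of joint each of knob_left, knob_right above 1.3 rad and z of ring_centre in the frame of groove between -0.004 and 0.0025 m and horizontal distance between ring_centre and groove below 0.006 m and angle between ring_centre's own z axis and vertical below 0.12 rad and value of joint handle_left above 0.15 rad and contact force between the fingers and pliers above 2 N and contact force between pliers and hub below 20 N); the arm keeps its last pose, push and grip.
It fails at once if a bystander is shifted by more than 30 mm (distance of any of vial_mid, dropper_mid, cup_mid, vial2_mid from where it was at the start of the episode above 0.03 m).
It also fails if it takes over 67 s, if anything falls off the work surface, if the arm or the gripper's body presses on something with over 40 N, if the wrist force passes 120 N, or if a joint passes its speed limit or range.

## Working session

There is one attempt and no reset: what is moved stays moved. The work goes in short steps, Python scripts to look and compute and a shell command to move; the robot and the scene stay as the last step left them, time stands still between calls to the robot, and variables do not carry over. Pictures are saved under pics/ and viewed, and the job is handed in when it is done.

```bash
ls; mkdir -p pics
cat > h.py <<'E'
import numpy as np, cv2
from scipy.spatial.transform import Rotation as R
from station import bot
def cal(n):
    c=bot.calibration(n); M=np.array(c['mtx'],float); r=cv2.Rodrigues(np.array(c['rvec'],float))[0]; t=np.array(c['tvec'],float).ravel(); return M,r,t
def world(n,uv,d):
    M,r,t=cal(n); uv=np.atleast_2d(uv); d=np.asarray(d).ravel()
    p=np.c_[(uv[:,0]-M[0,2])/M[0,0]*d,(uv[:,1]-M[1,2])/M[1,1]*d,d]
    return (p-t)@r
def proj(n,P):
    M,r,t=cal(n); p=np.atleast_2d(P)@r.T+t; return np.c_[M[0,0]*p[:,0]/p[:,2]+M[0,2],M[1,1]*p[:,1]/p[:,2]+M[1,2]]
def mask_pts(n,m,depth):
    v,u=np.where(m&(depth>0)); return world(n,np.c_[u,v],depth[v,u])
E
python3 - <<'E'
from h import *
for n in ('side','top'):
    im,d=bot.read_camera(n); cv2.imwrite(f'pics/{n}0.png',im); np.save(f'{n}0.npy',d)
    M,r,t=cal(n); print(n,M.tolist(),(-r.T@t).round(3),r[2].round(3))
o=bot.get_obs(); print({k:np.round(v,3) for k,v in o.items()})
E
```

```text
pics
side [[445.80616266682125, 0.0, 311.57266673769175], [0.0, 445.80616266682125, 241.40474407290253], [0.0, 0.0, 1.0]] [ 0.904 -0.641  0.669] [-0.394  0.655 -0.644]
top [[511.9861816063445, 0.0, 324.05090570755067], [0.0, 511.9861816063445, 238.00779670986418], [0.0, 0.0, 1.0]] [ 0.485 -0.046  1.16 ] [ 0.077 -0.019 -0.997]
{'t': np.float64(0.1), 'q': array([ 1.212,  0.478,  0.022,  1.556, -0.012,  1.109, -0.083]), 'joint_vel': array([ 0.   , -0.001, -0.   , -0.001, -0.   ,  0.001,  0.   ]), 'joint_torque': array([ 6.0000e-03, -5.9776e+01,  1.6140e+00, -2.8195e+01,  1.3000e-02,
        5.0000e-03,  0.0000e+00]), 'eef_pos': array([ 0.167, -0.653,  0.207]), 'tool_rot': array([-0.   ,  0.79 , -0.613, -0.001]), 'contact_force': array([-0.478,  0.707,  0.654]), 'torque': array([-0.005,  0.043, -0.015]), 'gripper_width': np.float64(0.998)}
```

View pics/side0.png

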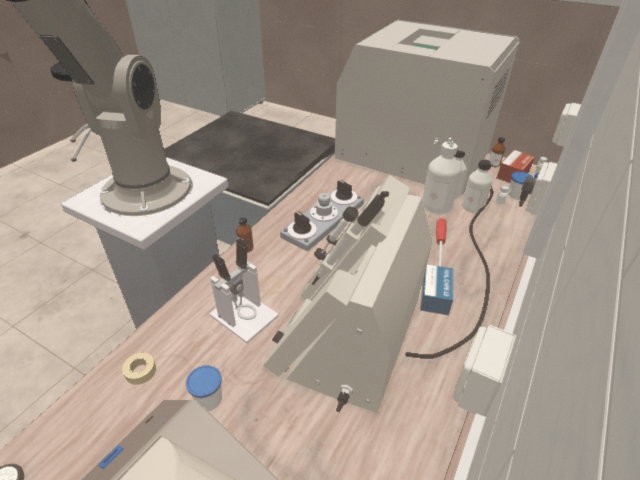

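View pics/top0.png

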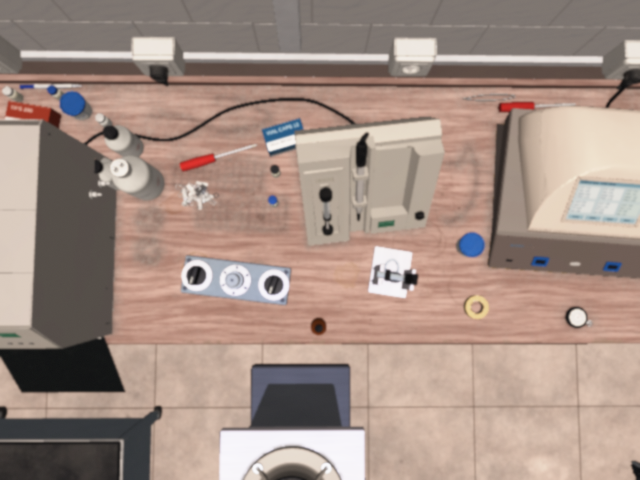

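```bash
cat > m.py <<'E'
from h import *
d={n:bot.read_camera(n)[1] for n in('side','top')}
out={}
for n in('top','side'):
  for l in ('knob_left','knob_right','shaft_top','stand','pliers_grip','ring_centre','dropper_mid','vial_mid','vial2_mid','cup_mid'):
    try: res=bot.silhouettes(n,l)
    except Exception as e: print(l,e); continue
    for i,x in enumerate(res[:3]):
        p=mask_pts(n,x['mask'],d[n]); 
        if len(p)==0: print(n,l,'empty');continue
        q=np.percentile(p,[2,50,98],axis=0).round(3)
        print(n,l,round(x['p'],2),np.round(x['xy']),x['mask'].sum(),q.tolist())
        out[f'{n}_{l}_{i}']=x['mask']
np.savez('masks.npz',**out); np.savez('depth.npz',**d)
print(bot.get_obs()['t'])
E
python3 m.py
```

```text
top knob_left 0.91 [196. 274.] 294 [[0.47, 0.192, 0.033], [0.488, 0.206, 0.05], [0.506, 0.228, 0.07]]
top knob_right 0.79 [274. 285.] 294 [[0.449, 0.024, 0.032], [0.468, 0.04, 0.04], [0.487, 0.061, 0.069]]
top shaft_top 0.85 [236. 277.] 4046 [[0.432, 0.014, 0.018], [0.478, 0.123, 0.027], [0.523, 0.238, 0.074]]
top stand 0.82 [390. 270.] 1601 [[0.443, -0.262, -0.0], [0.503, -0.217, 0.009], [0.549, -0.174, 0.112]]
top pliers_grip 0.66 [397. 277.] 412 [[0.472, -0.245, 0.009], [0.486, -0.219, 0.113], [0.519, -0.18, 0.168]]
top pliers_grip 0.47 [276. 285.] 303 [[0.447, 0.022, 0.03], [0.466, 0.039, 0.04], [0.485, 0.059, 0.069]]
top ring_centre 0.58 [400. 276.] 465 [[0.472, -0.246, 0.01], [0.488, -0.22, 0.11], [0.523, -0.178, 0.168]]
top dropper_mid 0.54 [318. 327.] 235 [[0.362, -0.072, 0.001], [0.382, -0.056, 0.063], [0.395, -0.04, 0.087]]
top dropper_mid 0.32 [194. 273.] 324 [[0.468, 0.192, 0.033], [0.487, 0.207, 0.047], [0.507, 0.231, 0.07]]
top vial_mid 0.68 [271. 204.] 111 [[0.642, 0.035, -0.0], [0.65, 0.044, 0.046], [0.661, 0.057, 0.052]]
top vial_mid 0.45 [195. 276.] 312 [[0.468, 0.1
[... 539 characters left out ...]
 [0.488, 0.099, 0.027], [0.529, 0.224, 0.072]]
side stand 0.56 [244. 312.] 2389 [[0.455, -0.266, 0.004], [0.501, -0.236, 0.01], [0.549, -0.186, 0.11]]
side pliers_grip 0.83 [236. 273.] 1117 [[0.474, -0.251, 0.018], [0.49, -0.218, 0.108], [0.512, -0.188, 0.166]]
side ring_centre 0.67 [236. 274.] 1178 [[0.474, -0.254, 0.018], [0.49, -0.221, 0.107], [0.521, -0.19, 0.166]]
side ring_centre 0.15 [298. 224.] 306 [[0.448, 0.02, 0.03], [0.472, 0.033, 0.048], [0.489, 0.048, 0.066]]
side dropper_mid 0.76 [246. 232.] 343 [[0.368, -0.076, 0.005], [0.387, -0.064, 0.055], [0.395, -0.048, 0.085]]
side cup_mid 0.71 [205. 387.] 1247 [[0.532, -0.417, 0.006], [0.563, -0.396, 0.055], [0.581, -0.368, 0.058]]
1.2
```

```bash
cat > m2.py <<'E'
from h import *
D=np.load('depth.npz'); K=np.load('masks.npz')
for n in('top','side'):
    m=K[f'{n}_shaft_top_0']; p=mask_pts(n,m,D[n])
    print('zlevels',np.histogram(p[:,2],bins=np.arange(-.005,.085,.005)))
    q=p[(abs(p[:,2]-np.median(p[(p[:,2]>.015)&(p[:,2]<.03),2]))<.004)]
    r=cv2.minAreaRect(q[:,:2].astype(np.float32)); print(n,'hub',r,cv2.boxPoints(r).round(3).tolist())
    t=p[p[:,2]>.066]; s=t[np.linalg.norm(t[:,:2]-r[0],axis=1)<.03]; print('shaft top pts',len(s),s.mean(0).round(4),(s[:,:2].min(0)+s[:,:2].max(0))/2, np.median(s[:,2]))
    for k in('knob_left','knob_right'):
        p=mask_pts(n,K[f'{n}_{k}_0'],D[n]); b=p[(p[:,2]>.061)]
        rr=cv2.minAreaRect(b[:,:2].astype(np.float32)); c=b.mean(0); w,v=np.linalg.eigh(np.cov(b[:,:2].T)); print(n,k,len(b),c.round(4),'axis deg',np.degrees(np.arctan2(v[1,1],v[0,1])).round(1),np.sqrt(w).round(4),rr, np.median(b[:,2]))
for n,(a,b,c,e) in {'top':(240,315,360,425),'side':(225,345,200,290)}.items():
    im=cv2.imread(f'pics/{n}0.png'); cv2.imwrite(f'pics/{n}_pl.png',cv2.resize(im[a:b,c:e],None,fx=6 if n=='side' else 8,fy=6 if n=='side' else 8,interpolation=cv2.INTER_CUBIC)[:600])
im=cv2.imread('pics/top0.png'); cv2.imwrite('pics/top_hub.png',cv2.resize(im[250:310,175:300],None,fx=6,fy=6,interpolation=cv2.INTER_CUBIC))
p=mask_pts('top',K['top_stand_0']|K['top_pliers_grip_0'],D['top'])
for lo,hi in((-.003,.004),(.004,.014),(.08,.1),(.1,.116),(.116,.15),(.15,.16),(.16,.18)):
    q=p[(p[:,2]>lo)&(p[:,2]<hi)]
    if len(q)>4: print(lo,hi,len(q),q.mean(0).round(4),cv2.minAreaRect(q[:,:2].astype(np.float32)))
E
python3 m2.py
```

```text
zlevels (array([   3,   14,    0,    6,  263, 1370, 1157,  385,  224,   32,   33,
         93,   16,  108,  164,  108,   59]), array([-0.005,  0.   ,  0.005,  0.01 ,  0.015,  0.02 ,  0.025,  0.03 ,
        0.035,  0.04 ,  0.045,  0.05 ,  0.055,  0.06 ,  0.065,  0.07 ,
        0.075,  0.08 ]))
top hub ((0.47819989919662476, 0.1269993931055069), (0.23719660937786102, 0.08365488052368164), 83.26605987548828) [[0.4230000078678131, 0.014000000432133675], [0.5059999823570251, 0.004000000189989805], [0.5339999794960022, 0.23999999463558197], [0.45100000500679016, 0.25]]
shaft top pts 163 [0.478  0.1262 0.074 ] [0.47759906 0.12615877] 0.07405864405286548
top knob_left 128 [0.4888 0.21   0.066 ] axis deg 164.8 [0.0041 0.0114] ((0.4889225363731384, 0.21027310192584991), (0.015020220540463924, 0.03969559445977211), 74.21409606933594) 0.06588972298035904
top knob_right 126 [0.4683 0.0422 0.066 ] axis deg 160.5 [0.004  0.0117] ((0.4681764543056488, 0.042288653552532196), (0.014004401862621307, 0.04074811190366745), 70.77104949951172) 0.0660236991354217
zlevels (array([  7,  48, 103, 110, 246, 543
[... 1350 characters left out ...]
0.48497405648231506, -0.21035154163837433), (0.07061824202537537, 0.042120423167943954), 80.99285888671875)
0.1 0.116 243 [ 0.4858 -0.2063  0.109 ] ((0.48553597927093506, -0.2139263153076172), (0.07796318084001541, 0.04383108764886856), 81.0067367553711)
0.116 0.15 76 [ 0.4815 -0.2289  0.1341] ((0.4826020896434784, -0.22173534333705902), (0.05373476818203926, 0.027682369574904442), 72.50967407226562)
0.15 0.16 16 [ 0.4828 -0.2276  0.1569] ((0.48530834913253784, -0.21106350421905518), (0.05407703295350075, 0.021851887926459312), 79.10568237304688)
0.16 0.18 112 [ 0.4854 -0.2143  0.1659] ((0.4856027066707611, -0.21506693959236145), (0.06455213576555252, 0.02066206745803356), 81.75120544433594)
```

```bash
ls pics
```

```text
side0.png
side_pl.png
top0.png
top_hub.png
top_pl.png
```

View pics/side_pl.png

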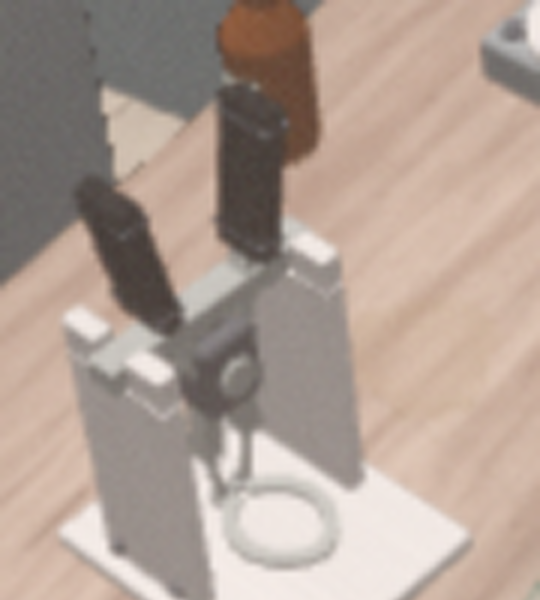

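View pics/top_pl.png

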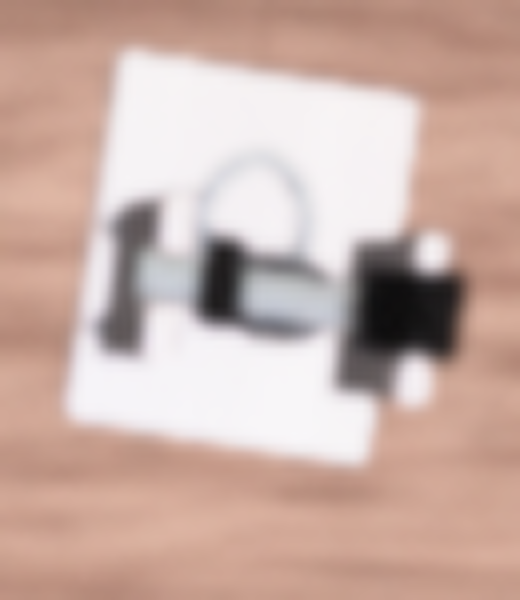

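View pics/top_hub.png

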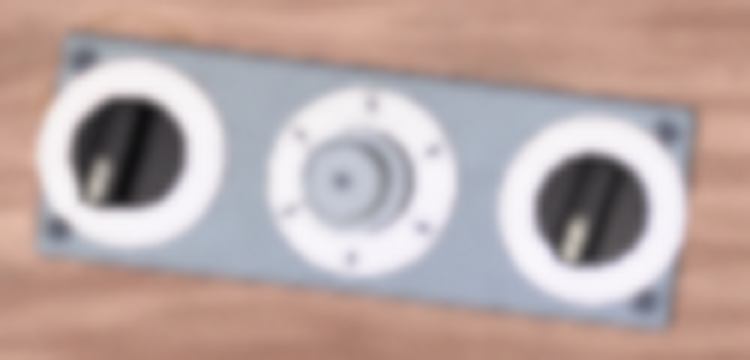

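```bash
cat >> h.py <<'E'
def tool():
    o=bot.get_obs(); q=o['tool_rot']; return np.array(o['eef_pos']),R.from_quat([q[1],q[2],q[3],q[0]]),o
def down(a):
    "tool down, tool x at world angle a (deg)"
    a=np.radians(a); x=np.array([np.cos(a),np.sin(a),0]); z=np.array([0,0,-1.]); return R.from_matrix(np.c_[x,np.cross(z,x),z])
def rel(P,a,base=None):
    p,r,o=tool()
    if base is not None: p,r=np.array(base[0]),down(base[1])
    d=r.inv().apply(np.array(P)-p)*100; w=(r.inv()*down(a)).as_rotvec(); return d.round(2),w.round(3)
def show():
    p,r,o=tool(); x=r.as_matrix()[:,0]; print('t',round(float(o['t']),2),'p',p.round(4),'xang',np.degrees(np.arctan2(x[1],x[0])).round(2),'zdir',r.as_matrix()[:,2].round(3),'F',np.round(o['contact_force'],1),'T',np.round(o['torque'],2),'w',round(float(o['gripper_width']),3),'q',np.round(o['q'],2))
E
python3 - <<'E'
from h import *
show()
for P,a in(((.36,-.40,.30),-20),((.45,-.05,.30),40),((.489,.208,.16),75)): print(rel(P,a))
D=np.load('depth.npz')['top']
v,u=np.mgrid[0:480:4,0:640:4]; p=world('top',np.c_[u.ravel(),v.ravel()],D[::4,::4].ravel())
for y0 in np.arange(-.45,.36,.05):
    s=p[(abs(p[:,1]-y0)<.025)]
    print(round(y0,2),[ (round(x0,2),round(float(s[abs(s[:,0]-x0)<.025,2].max()),2)) for x0 in np.arange(.4,.8,.05) if (abs(s[:,0]-x0)<.025).any()])
E
```

```text
t 1.2 p [ 0.1676 -0.6539  0.2082] xang -75.63 zdir [ 0.  0. -1.] F [ 0.2 -0.2  0.4] T [ 0.04 -0.02 -0.01] w 1.001 q [ 1.21  0.48  0.02  1.56 -0.01  1.11 -0.08]
(array([-19.82, -24.94,  -9.18]), array([-0.   ,  0.   , -0.971]))
(array([-51.49, -42.35,  -9.18]), array([-0.   , -0.   , -2.018]))
(array([-75.51, -52.53,   4.82]), array([-0.   , -0.   , -2.629]))
-0.45 [(np.float64(0.4), 0.02), (np.float64(0.45), 0.02), (np.float64(0.5), 0.04), (np.float64(0.55), 0.08), (np.float64(0.6), 0.09), (np.float64(0.65), 0.09), (np.float64(0.7), 0.09), (np.float64(0.75), 0.09)]
-0.4 [(np.float64(0.4), 0.03), (np.float64(0.45), 0.02), (np.float64(0.5), 0.01), (np.float64(0.55), 0.06), (np.float64(0.6), 0.05), (np.float64(0.65), 0.0), (np.float64(0.7), 0.0), (np.float64(0.75), 0.0)]
-0.35 [(np.float64(0.4), 0.0), (np.float64(0.45), 0.0), (np.float64(0.5), 0.0), (np.float64(0.55), 0.06), (np.float64(0.6), 0.01), (np.float64(0.65), 0.0), (np.float64(0.7), 0.0), (np.float64(0.75), 0.0)]
-0.3 [(np.float64(0.4), 0.0), (np.float64(0.45), 0.0), (np.float64(0.5), 0.0), (np.float64(0.55), 0.0), (np.float64(
[... 2094 characters left out ...]
(np.float64(0.65), 0.02), (np.float64(0.7), 0.02), (np.float64(0.75), 0.03)]
0.25 [(np.float64(0.4), 0.0), (np.float64(0.45), 0.03), (np.float64(0.5), 0.04), (np.float64(0.55), 0.02), (np.float64(0.6), 0.01), (np.float64(0.65), 0.02), (np.float64(0.7), 0.03), (np.float64(0.75), 0.02)]
0.3 [(np.float64(0.4), 0.01), (np.float64(0.45), 0.0), (np.float64(0.5), 0.01), (np.float64(0.55), 0.01), (np.float64(0.6), 0.01), (np.float64(0.65), 0.13), (np.float64(0.7), 0.19), (np.float64(0.75), 0.01)]
0.35 [(np.float64(0.4), 0.01), (np.float64(0.45), 0.0), (np.float64(0.5), 0.0), (np.float64(0.55), 0.01), (np.float64(0.6), 0.0), (np.float64(0.65), 0.13), (np.float64(0.7), 0.18), (np.float64(0.75), 0.13)]
```

```bash
python3 -m creep '[[[-3,-4,-5,0,0,-0.16,1],[-7,-9,-8,0,0,-0.33,1],[-11,-14,-9.2,0,0,-0.5,1],[-15,-19,-9.2,0,0,-0.66,1],[-19.8,-23,-9.2,0,0,-0.83,1],[-25,-26,-9.2,0,0,-1.0,1],[-30,-29,-9.2,0,0,-1.18,0.8],[-35,-32,-9.2,0,0,-1.36,0.5],[-40,-35,-9.2,0,0,-1.54,0.5],[-45,-38,-9.2,0,0,-1.72,0.5]]]' 40; python3 -c "
from h import *
show();print(rel((.489,.2085,.15),75));print(rel((.489,.2085,.044),75))"
```

```text
t: 2.45
eef_pos: [0.4243, -0.1218, 0.3006]
tool_rot: [0.001, 0.979, 0.201, 0.0]
contact_force: [0.5, -0.1, 0.0]
gripper_width: 0.495
t 2.45 p [ 0.4243 -0.1218  0.3006] xang 23.24 zdir [ 0.001 -0.001 -1.   ] F [ 0.5 -0.1  0. ] T [-0.03 -0.07 -0.03] w 0.495 q [ 0.71  0.03 -0.57  1.93  0.02  1.19  0.53]
(array([ 18.97, -27.81,  15.04]), array([ 0.001, -0.   , -0.903]))
(array([ 18.96, -27.82,  25.64]), array([ 0.001, -0.   , -0.903]))
```

```bash
python3 -m creep '[[[3,-5,0,0,0,-0.16,0.5],[6,-9.5,2,0,0,-0.33,0.5],[9.5,-14,5,0,0,-0.5,0.5],[13,-19,8,0,0,-0.66,0.5],[16,-24,11,0,0,-0.83,0.5],[18.97,-27.81,14,0,0,-0.903,0.5],[18.97,-27.81,16,0,0,-0.903,0.5],[18.97,-27.81,16,0,0,-0.903,0.5]]]' 40
cat > look.py <<'E'
import sys
from h import *
tag=sys.argv[1]
n=sys.argv[2]; P=np.array(eval(sys.argv[3])); s=int(sys.argv[4]); z=int(sys.argv[5])
im,d=bot.read_camera(n); np.save(f'd_{n}.npy',d)
c=proj(n,P)[0].astype(int); a,b=max(c[1]-s,0),max(c[0]-s,0)
cv2.imwrite(f'pics/{tag}.png',cv2.resize(im[a:a+2*s,b:b+2*s],None,fx=z,fy=z,interpolation=cv2.INTER_CUBIC)); print('crop origin col,row',b,a,'zoom',z)
show()
E
python3 look.py a_top top '(.489,.2085,.06)' 50 6;python3 look.py a_side side '(.489,.2085,.06)' 50 6
```

```text
t: 3.45
eef_pos: [0.4892, 0.2064, 0.1387]
tool_rot: [-0.001, 0.795, 0.607, -0.002]
contact_force: [0.4, -0.4, -0.1]
gripper_width: 0.501
crop origin col,row 144 225 zoom 6
t 3.5 p [0.4901 0.206  0.1399] xang 74.65 zdir [-0.001 -0.001 -1.   ] F [ 0.7  0.4 -0.4] T [ 0.02 -0.   -0.  ] w 0.5 q [ 0.14  0.45 -0.83  1.92  0.4   0.95  0.43]
crop origin col,row 294 134 zoom 6
t 3.55 p [0.4907 0.2058 0.1408] xang 74.6 zdir [ 0. -0. -1.] F [0.1 0.5 0.2] T [-0.04 -0.02  0.02] w 0.503 q [ 0.15  0.44 -0.83  1.92  0.4   0.95  0.43]
```

View pics/a_side.png

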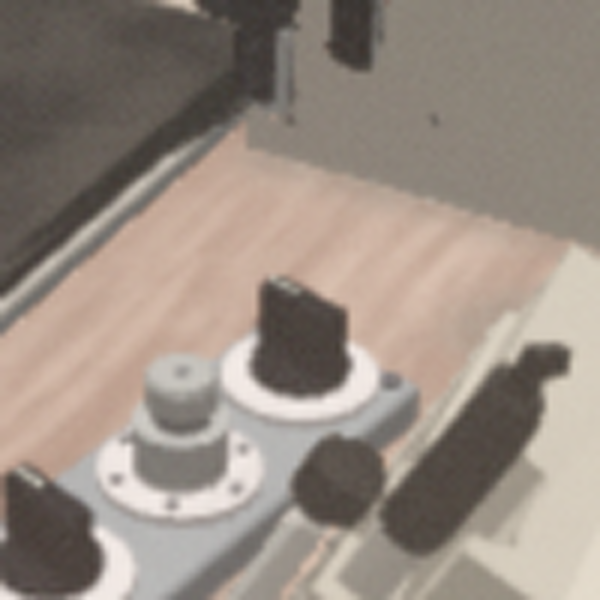

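View pics/a_top.png

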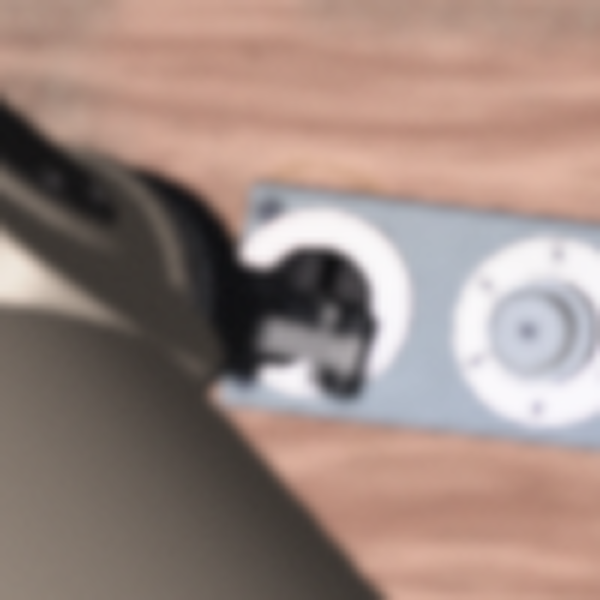

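```bash
python3 -c "
from h import *
print(proj('side',[[.4907,.2058,.1405],[.4907,.2058,.145],[.4907,.2158,.145]]));show()
print(rel((.4885,.2083,.043),75.3))"
```

```text
[[345.85814859 156.9139733 ]
 [345.94649904 155.22866487]
 [347.88884612 153.43497203]]
t 3.55 p [0.4907 0.2058 0.1408] xang 74.6 zdir [ 0. -0. -1.] F [0.1 0.5 0.2] T [-0.04 -0.02  0.02] w 0.503 q [ 0.15  0.44 -0.83  1.92  0.4   0.95  0.43]
(array([ 0.18, -0.29,  9.78]), array([ 0.   ,  0.   , -0.012]))
```

```bash
python3 -m creep '[[[0.1,-0.2,4,0,0,0,0.5],[0.18,-0.29,8,0,0,0,0.5],[0.18,-0.29,9.6,0,0,0,0.5],[0.18,-0.29,9.6,0,0,0,0.5],[0.18,-0.29,9.6,0,0,0,0.1],[0.18,-0.29,9.6,0,0,0,0.05],[0.18,-0.29,9.6,0,0,0,0.05],[0.18,-0.29,9.6,0,0,0,0.05]]]' 30; python3 -c "
from h import *
show()"
```

```text
t: 4.55
eef_pos: [0.4883, 0.2089, 0.0445]
tool_rot: [0.0, 0.795, 0.606, 0.0]
contact_force: [-0.6, -0.5, 0.1]
gripper_width: 0.053
t 4.55 p [0.4883 0.2089 0.0445] xang 74.65 zdir [ 0.001  0.    -1.   ] F [-0.6 -0.5  0.1] T [ 0.01  0.02 -0.01] w 0.053 q [ 0.05  0.57 -0.73  1.99  0.54  0.78  0.3 ]
```

```bash
python3 look.py b_top top '(.489,.2085,.06)' 50 6;python3 look.py b_side side '(.489,.2085,.06)' 50 6
```

```text
crop origin col,row 144 225 zoom 6
t 4.6 p [0.4882 0.2089 0.0444] xang 74.65 zdir [ 0.  0. -1.] F [-0.6 -0.5 -0.3] T [-0.02  0.    0.04] w 0.049 q [ 0.05  0.57 -0.73  1.99  0.54  0.78  0.3 ]
crop origin col,row 294 134 zoom 6
t 4.65 p [0.4881 0.2088 0.0443] xang 74.65 zdir [ 0. -0. -1.] F [-0.1  1.1  0.4] T [ 0.04 -0.07  0.02] w 0.05 q [ 0.05  0.57 -0.73  1.99  0.54  0.78  0.3 ]
```

View pics/b_side.png

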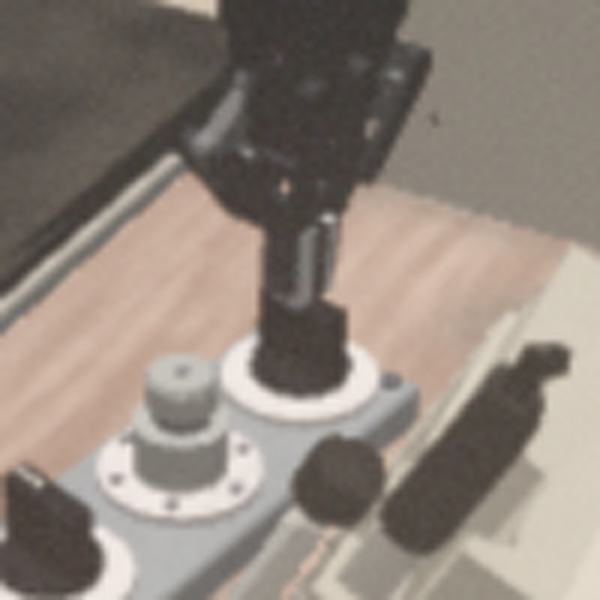

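View pics/b_top.png

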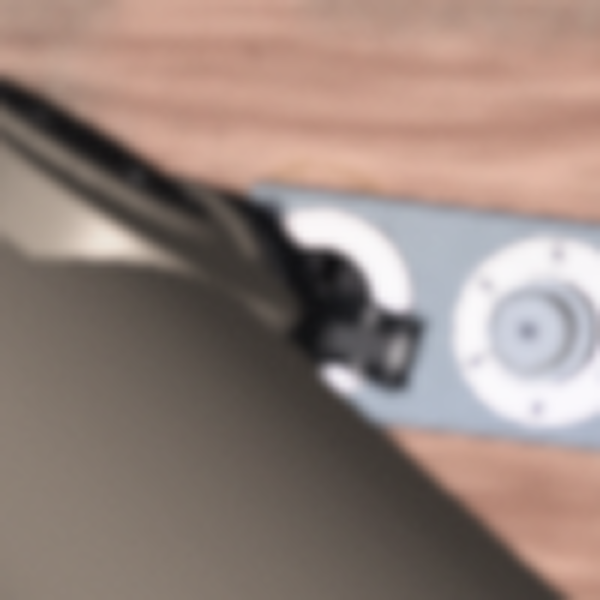

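Run:
```python
from h import *
d=np.load('d_side.npy'); im=cv2.imread('pics/b_side.png')
for row in range(165,200,2):
    print(row,[tuple((world('side',[[c,row]],[d[row,c]])[0]*1000).round().astype(int)) for c in range(335,356,3)])
```

```text
165 [(np.int64(485), np.int64(162), np.int64(139)), (np.int64(489), np.int64(170), np.int64(136)), (np.int64(392), np.int64(379), np.int64(2)), (np.int64(497), np.int64(185), np.int64(131)), (np.int64(492), np.int64(213), np.int64(115)), (np.int64(500), np.int64(211), np.int64(119)), (np.int64(419), np.int64(403), np.int64(-2))]
167 [(np.int64(484), np.int64(164), np.int64(132)), (np.int64(487), np.int64(174), np.int64(129)), (np.int64(488), np.int64(189), np.int64(121)), (np.int64(495), np.int64(190), np.int64(122)), (np.int64(492), np.int64(211), np.int64(111)), (np.int64(500), np.int64(212), np.int64(113)), (np.int64(426), np.int64(389), np.int64(0))]
169 [(np.int64(486), np.int64(161), np.int64(129)), (np.int64(490), np.int64(169), np.int64(126)), (np.int64(491), np.int64(183), np.int64(119)), (np.int64(494), np.int64(193), np.int64(115)), (np.int64(493), np.int64(211), np.int64(105)), (np.int64(500), np.int64(213), np.int64(106)), (np.int64(430), np.int64(380), np.int64(-1))]
171 [(np.int64(479), np.int64(176), np.int64(114)), (np.int64(489), np.int64(171), np.int64(119)), (np.i
[... 4099 characters left out ...]
 (np.int64(507), np.int64(224), np.int64(27))]
197 [(np.int64(471), np.int64(195), np.int64(25)), (np.int64(484), np.int64(187), np.int64(34)), (np.int64(492), np.int64(188), np.int64(37)), (np.int64(497), np.int64(195), np.int64(34)), (np.int64(504), np.int64(197), np.int64(36)), (np.int64(508), np.int64(205), np.int64(32)), (np.int64(511), np.int64(217), np.int64(26))]
199 [(np.int64(477), np.int64(184), np.int64(28)), (np.int64(482), np.int64(190), np.int64(26)), (np.int64(492), np.int64(188), np.int64(31)), (np.int64(500), np.int64(189), np.int64(33)), (np.int64(505), np.int64(195), np.int64(31)), (np.int64(509), np.int64(204), np.int64(27)), (np.int64(515), np.int64(210), np.int64(26))]
```

```bash
python3 -m creep '[[[0,0,-0.5,0,0,0,0.5],[0,0,-0.5,0,0,0,0.5],[0,0,-0.5,0,0,0,0.5],[0,0,1.2,0,0,0,0.5],[0,0,2.4,0,0,0,0.4],[0,0,2.4,0,0,0,0.4]]]' 30; python3 -c "
from h import *
show()";python3 look.py c_side side '(.489,.2085,.06)' 50 6
```

```text
t: 5.4
eef_pos: [0.4869, 0.2083, 0.0185]
tool_rot: [-0.0, 0.795, 0.606, -0.001]
contact_force: [-0.2, 0.3, 1.0]
gripper_width: 0.402
t 5.4 p [0.4869 0.2083 0.0185] xang 74.67 zdir [-0.003 -0.001 -1.   ] F [-0.2  0.3  1. ] T [-0.01 -0.02  0.05] w 0.402 q [ 0.03  0.61 -0.7   2.    0.58  0.74  0.27]
crop origin col,row 294 134 zoom 6
t 5.45 p [0.4874 0.2087 0.0193] xang 74.67 zdir [-0.002 -0.001 -1.   ] F [ 0.2 -0.1  0.7] T [ 0.01 -0.01 -0.03] w 0.402 q [ 0.03  0.61 -0.7   2.    0.58  0.74  0.27]
```

View pics/c_side.png

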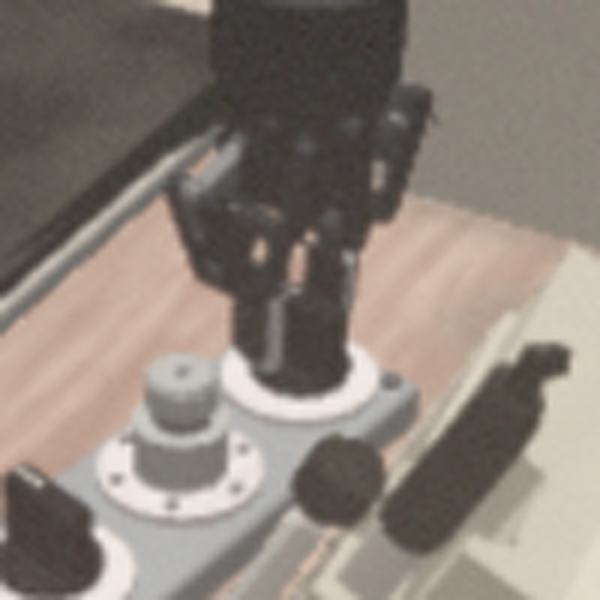

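```bash
python3 -m creep '[[[0,0,0,0,0,0,0.1],[0,0,0,0,0,0,0.05],[0,0,0,0,0,0,0.05],[0,0,0,0,0,0,0.05]]]' 35; python3 -c "
from h import *
show()";python3 look.py d_side side '(.489,.2085,.06)' 50 6
```

```text
t: 5.95
eef_pos: [0.4887, 0.2109, 0.0207]
tool_rot: [-0.001, 0.795, 0.607, 0.002]
contact_force: [1.8, 5.6, -5.6]
gripper_width: 0.151
t 5.95 p [0.4887 0.2109 0.0207] xang 74.71 zdir [ 0.002  0.003 -1.   ] F [ 1.8  5.6 -5.6] T [ 0.97 -0.29  0.  ] w 0.151 q [ 0.03  0.61 -0.71  2.    0.58  0.74  0.27]
crop origin col,row 294 134 zoom 6
t 6.0 p [0.4887 0.2109 0.0207] xang 74.71 zdir [ 0.002  0.003 -1.   ] F [ 2.4  4.7 -5.2] T [ 0.96 -0.27 -0.04] w 0.152 q [ 0.03  0.61 -0.71  2.    0.58  0.74  0.27]
```

View pics/d_side.png

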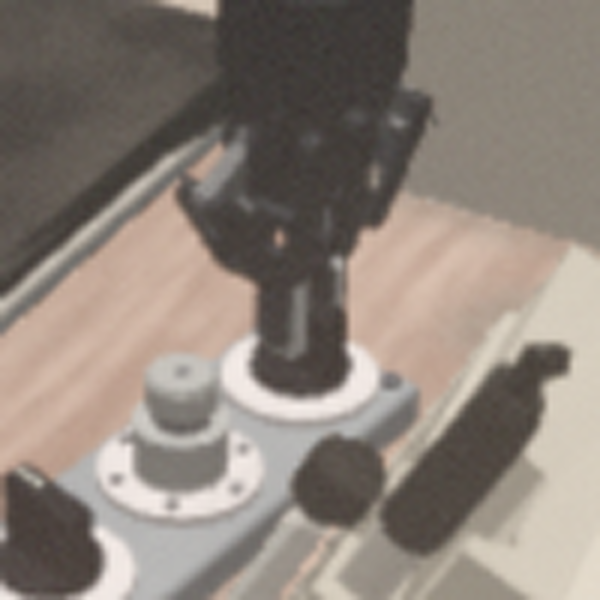

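```bash
python3 -m creep '[[[0.2,0,0,0,0,0.12,0.05],[0.2,0,0,0,0,0.28,0.05],[0.2,0,0,0,0,0.44,0.05],[0.2,0,0,0,0,0.6,0.05],[0.2,0,0,0,0,0.76,0.05],[0.2,0,0,0,0,0.92,0.05],[0.2,0,0,0,0,1.08,0.05],[0.2,0,0,0,0,1.2,0.05]]]'; python3 -c "
from h import *
show()"
```

```text
t: 7.0
eef_pos: [0.4898, 0.212, 0.0207]
tool_rot: [-0.001, 0.999, 0.05, 0.001]
contact_force: [2.8, 2.2, -4.8]
gripper_width: 0.156
t 7.0 p [0.4898 0.212  0.0207] xang 5.68 zdir [ 0.003  0.002 -1.   ] F [ 2.8  2.2 -4.8] T [ 0.53 -0.59  0.06] w 0.156 q [-0.19  0.54 -0.42  2.01  0.35  0.65 -0.74]
```

```bash
python3 -m creep '[[[0,0,0,0,0,0.06,0.05],[0,0,0,0,0,0.12,0.05],[0,0,0,0,0,0.12,0.05]]]'; python3 -c "
from h import *
show()"
```

```text
t: 7.38
eef_pos: [0.4899, 0.2124, 0.0208]
tool_rot: [-0.001, 1.0, -0.007, 0.002]
contact_force: [4.5, 4.6, -5.0]
gripper_width: 0.156
t 7.38 p [0.4899 0.2124 0.0208] xang -0.76 zdir [ 0.003  0.002 -1.   ] F [ 4.5  4.6 -5. ] T [ 0.83 -0.84  0.97] w 0.156 q [-0.22  0.54 -0.39  2.01  0.33  0.65 -0.83]
```

```bash
python3 -m creep '[[[0,0,0,0,0,0.1,0.5],[0,0,0,0,0,0.1,0.5],[0,0,-4,0,0,-0.05,0.5],[0,0,-8,0,0,-0.2,0.5],[-0.5,4,-9,0,0,-0.36,0.5],[-1,9,-9,0,0,-0.53,0.5],[-1.5,13,-9,0,0,-0.7,0.5],[-2.1,16.8,-9,0,0,-0.87,0.5],[-2.1,16.8,-8,0,0,-1.04,0.5],[-2.1,16.8,-6,0,0,-1.21,0.5]]]'; python3 -c "
from h import *
show();print(rel((.469,.0435,.0205),71.5))"; python3 look.py e_top top '(.489,.2085,.06)' 60 5
```

```text
t: 8.62
eef_pos: [0.4653, 0.042, 0.0807]
tool_rot: [0.001, 0.826, 0.564, 0.001]
contact_force: [-0.4, -0.1, -0.3]
gripper_width: 0.501
t 8.62 p [0.4653 0.042  0.0807] xang 68.69 zdir [ 0.002 -0.001 -1.   ] F [-0.4 -0.1 -0.3] T [0.03 0.03 0.04] w 0.501 q [ 0.35  0.4  -0.68  2.12  0.37  0.74  0.63]
(array([0.27, 0.28, 6.02]), array([ 0.002,  0.   , -0.049]))
crop origin col,row 134 215 zoom 5
t 8.68 p [0.4633 0.0419 0.0781] xang 69.09 zdir [-0.003 -0.001 -1.   ] F [-1.3  0.7 -2.3] T [-0.01  0.03 -0.01] w 0.495 q [ 0.35  0.4  -0.68  2.12  0.37  0.74  0.63]
```

View pics/e_top.png

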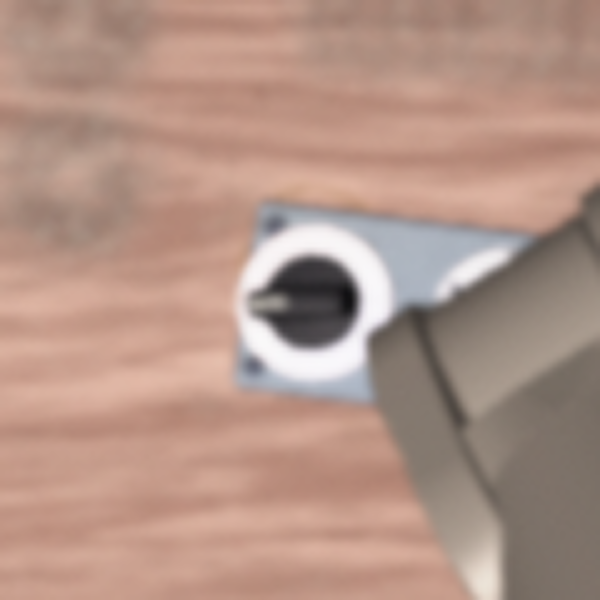

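```bash
python3 -m creep '[[[0.3,0.4,1,0,0,-0.04,0.5],[0.3,0.4,3,0,0,-0.04,0.45],[0.3,0.4,5,0,0,-0.04,0.45],[0.3,0.4,5.8,0,0,-0.04,0.45],[0.3,0.4,5.8,0,0,-0.04,0.45]]]'; python3 -c "
from h import *
show();print(rel((.469,.0435,.0205),71.5))"
```

```text
t: 9.3
eef_pos: [0.4696, 0.0447, 0.0221]
tool_rot: [-0.0, 0.816, 0.578, -0.0]
contact_force: [-0.6, 0.6, 0.7]
gripper_width: 0.449
t 9.3 p [0.4696 0.0447 0.0221] xang 70.65 zdir [-0. -0. -1.] F [-0.6  0.6  0.7] T [-0.01 -0.01 -0.06] w 0.449 q [ 0.28  0.5  -0.61  2.14  0.49  0.63  0.56]
(array([-0.13, -0.02,  0.16]), array([-0.   ,  0.   , -0.015]))
```

```bash
python3 -m creep '[[[-0.1,0,0.15,0,0,0,0.2],[-0.1,0,0.15,0,0,0,0.05],[-0.1,0,0.15,0,0,0,0.05],[-0.1,0,0.15,0,0,0,0.05]]]' 35; python3 -c "
from h import *
show()"
```

```text
t: 9.8
eef_pos: [0.4692, 0.042, 0.0213]
tool_rot: [0.001, 0.816, 0.578, -0.001]
contact_force: [-2.5, -3.9, 5.5]
gripper_width: 0.158
t 9.8 p [0.4692 0.042  0.0213] xang 70.58 zdir [ 0.    -0.002 -1.   ] F [-2.5 -3.9  5.5] T [-0.85  0.4   0.14] w 0.158 q [ 0.28  0.5  -0.61  2.14  0.49  0.63  0.56]
```

```bash
python3 -m creep '[[[-0.1,0,0,0,0,0.12,0.05],[-0.1,0,0,0,0,0.28,0.05],[-0.1,0,0,0,0,0.44,0.05],[-0.1,0,0,0,0,0.6,0.05],[-0.1,0,0,0,0,0.76,0.05],[-0.1,0,0,0,0,0.92,0.05],[-0.1,0,0,0,0,1.08,0.05],[-0.1,0,0,0,0,1.2,0.05],[-0.1,0,0,0,0,1.26,0.05],[-0.1,0,0,0,0,1.26,0.05]]]'; python3 -c "
from h import *
show()"
```

```text
t: 11.05
eef_pos: [0.4695, 0.0426, 0.0214]
tool_rot: [0.0, 1.0, -0.012, 0.001]
contact_force: [0.2, -2.4, 6.7]
gripper_width: 0.156
t 11.05 p [0.4695 0.0426 0.0214] xang -1.34 zdir [ 0.002 -0.001 -1.   ] F [ 0.2 -2.4  6.7] T [-0.49  0.17  1.13] w 0.156 q [ 0.02  0.45 -0.3   2.16  0.24  0.56 -0.48]
```

```bash
python3 -c "
from h import *
print(rel((.4865,-.2140,.20),81.2))"; python3 -m creep '[[[0,0,0,0,0,0.06,0.5],[0,0,0,0,0,0.06,0.6],[0,0,-5,0,0,-0.1,1],[0,0,-10,0,0,-0.2,1]]]'; python3 -c "
from h import *
show();print(rel((.4865,-.2140,.20),81.2))"; python3 look.py f_top top '(.469,.0425,.06)' 60 5
```

```text
(array([  2.33,  25.63, -17.84]), array([ 2.000e-03, -1.000e-03, -1.441e+00]))
t: 11.55
eef_pos: [0.4684, 0.0427, 0.1215]
tool_rot: [-0.0, 0.996, 0.089, -0.001]
contact_force: [2.0, 0.2, -0.2]
gripper_width: 0.981
t 11.55 p [0.4684 0.0427 0.1215] xang 10.24 zdir [-0.002  0.    -1.   ] F [ 2.   0.2 -0.2] T [ 0.02 -0.08 -0.05] w 0.981 q [ 0.14  0.29 -0.42  2.09  0.16  0.79 -0.2 ]
(array([-2.79, 25.58, -7.86]), array([-1.000e-03,  1.000e-03, -1.239e+00]))
crop origin col,row 212 224 zoom 5
t 11.6 p [0.4723 0.0435 0.1277] xang 10.45 zdir [ 0.008  0.001 -1.   ] F [1.8 0.  4.2] T [-0.01 -0.14 -0.  ] w 1.002 q [ 0.14  0.28 -0.42  2.08  0.16  0.8  -0.19]
```

```bash
python3 -m creep '[[[-0.3,4,-5,0,0,-0.17,1],[-0.8,9,-7.8,0,0,-0.35,1],[-1.4,14,-7.8,0,0,-0.53,1],[-2,19,-7.8,0,0,-0.71,1],[-2.5,23,-7.8,0,0,-0.89,1],[-2.8,25.6,-7.8,0,0,-1.07,1],[-2.8,25.6,-7.8,0,0,-1.24,1],[-2.8,25.6,-7.8,0,0,-1.24,1],[-2.8,25.6,-7.8,0,0,-1.24,1]]]'; python3 -c "
from h import *
show()"
cat > m3.py <<'E'
from h import *
for n in('top','side'):
    im,d=bot.read_camera(n); cv2.imwrite(f'pics/g_{n}.png',im); np.save(f'd_{n}.npy',d)
    for l in('knob_left','knob_right'):
      for x in bot.silhouettes(n,l)[:1]:
        p=mask_pts(n,x['mask'],d); b=p[p[:,2]>.061]
        if len(b)>10:
            w,v=np.linalg.eigh(np.cov(b[:,:2].T)); print(n,l,len(b),b.mean(0).round(4),np.degrees(np.arctan2(v[1,1],v[0,1])).round(1),np.sqrt(w).round(4))
    for x in bot.silhouettes(n,'shaft_top')[:1]:
        p=mask_pts(n,x['mask'],d); s=p[p[:,2]>.068]; s=s[np.linalg.norm(s[:,:2]-[.479,.125],axis=1)<.025]; print(n,'shaft',len(s),s.mean(0).round(4))
show()
E
python3 m3.py
```

```text
t: 12.72
eef_pos: [0.4854, -0.214, 0.1987]
tool_rot: [-0.0, 0.761, 0.648, 0.0]
contact_force: [-1.3, 0.9, 0.7]
gripper_width: 1.001
t 12.72 p [ 0.4854 -0.214   0.1987] xang 80.84 zdir [ 0.  0. -1.] F [-1.3  0.9  0.7] T [ 0.01 -0.04 -0.01] w 1.001 q [ 0.68  0.29 -0.46  1.89  0.15  1.    1.57]
top knob_left 123 [0.4884 0.2093 0.0658] 93.2 [0.0039 0.0118]
top knob_right 127 [0.4679 0.0417 0.0656] 91.9 [0.004  0.0119]
top shaft 158 [0.4781 0.1264 0.0737]
side knob_left 52 [0.4896 0.2044 0.0647] 92.1 [0.0039 0.0121]
side shaft 86 [0.4798 0.1215 0.0722]
t 13.12 p [ 0.4855 -0.2143  0.1988] xang 80.95 zdir [ 0. -0. -1.] F [-0.4 -0.5 -0.6] T [-0.02  0.03  0.04] w 0.996 q [ 0.68  0.29 -0.46  1.89  0.15  1.    1.57]
```

View pics/g_side.png

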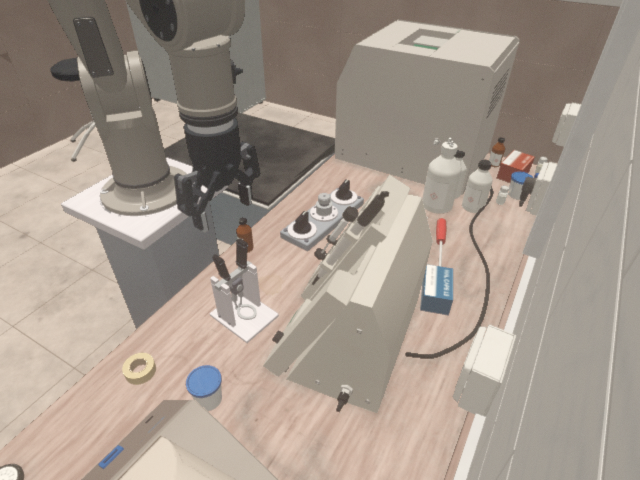

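View pics/g_top.png

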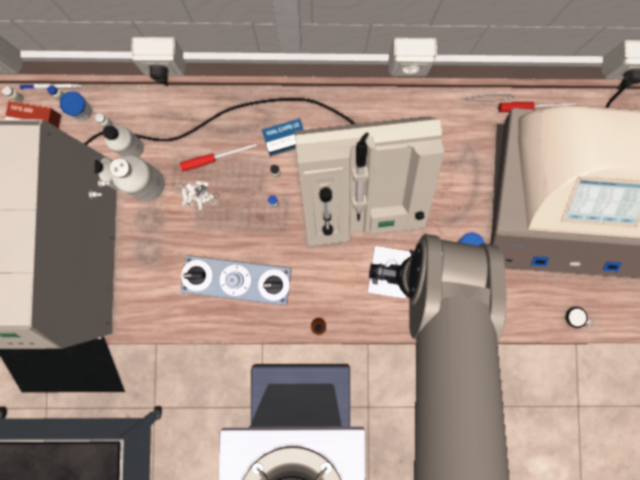

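Run:
```python
from h import *
d=np.load('d_side.npy')
v,u=np.where((d>0)); k=(u>165)&(u<270)&(v>130)&(v<320); u,v=u[k],v[k]
p=world('side',np.c_[u,v],d[v,u])
for s in(-1,1):
    k=(abs(p[:,0]-.487)<.06)&(abs(p[:,1]+.215)<.08)&(s*(p[:,1]+.215)>.02)&(p[:,2]>.178)&(p[:,2]<.26)
    q=p[k]; z=np.sort(q[:,2]); print(s,k.sum(),z[:12].round(3)); lo=q[q[:,2]<z[0]+.025]; print(lo.mean(0).round(4),lo.min(0).round(3),lo.max(0).round(3))
    for a in range(178,260,8):
        w=q[(q[:,2]>a/1e3)&(q[:,2]<=(a+8)/1e3)]
        if len(w): print(a,len(w),w.min(0).round(3),w.max(0).round(3))
for n in('top','side'):
    D=np.load(f'd_{n}.npy') if 0 else np.load('depth.npz')[n]
    v,u=np.where(D>0); P=world(n,np.c_[u,v],D[v,u])
    q=P[(abs(P[:,0]-.487)<.05)&(abs(P[:,1]+.215)<.06)&(P[:,2]>.155)&(P[:,2]<.18)]
    print(n,len(q)); 
    for s in(-1,1):
        h=q[s*(q[:,1]+.215)>0]; print(s,len(h),h.min(0).round(4),h.max(0).round(4),np.median(h,0).round(4))
```

```text
-1 145 [0.235 0.236 0.236 0.236 0.237 0.237 0.238 0.238 0.238 0.238 0.239 0.239]
[ 0.482  -0.2665  0.2493] [ 0.467 -0.272  0.235] [ 0.489 -0.258  0.26 ]
234 19 [ 0.478 -0.27   0.235] [ 0.488 -0.26   0.242]
242 52 [ 0.47  -0.272  0.242] [ 0.489 -0.26   0.25 ]
250 58 [ 0.469 -0.272  0.25 ] [ 0.489 -0.258  0.258]
258 16 [ 0.467 -0.271  0.258] [ 0.488 -0.259  0.26 ]
1 158 [0.234 0.235 0.235 0.236 0.236 0.237 0.237 0.237 0.237 0.237 0.237 0.237]
[ 0.4938 -0.1718  0.2475] [ 0.478 -0.176  0.234] [ 0.503 -0.16   0.259]
234 38 [ 0.481 -0.176  0.234] [ 0.502 -0.168  0.242]
242 55 [ 0.478 -0.176  0.242] [ 0.503 -0.16   0.25 ]
250 48 [ 0.48  -0.175  0.251] [ 0.503 -0.161  0.258]
258 17 [ 0.481 -0.175  0.258] [ 0.502 -0.162  0.26 ]
top 135
-1 75 [ 0.47   -0.2483  0.1553] [ 0.4915 -0.2358  0.1698] [ 0.4818 -0.2416  0.1659]
1 60 [ 0.4797 -0.1943  0.1589] [ 0.5011 -0.1824  0.1692] [ 0.4894 -0.1877  0.166 ]
side 183
-1 90 [ 0.4702 -0.2518  0.1552] [ 0.4923 -0.2414  0.1681] [ 0.4842 -0.2477  0.164 ]
1 93 [ 0.4782 -0.1991  0.1552] [ 0.5009 -0.1844  0.1676] [ 0.4915 -0.194   0.1631]
```

```bash
python3 -m creep '[[[-0.05,0,2,0,0,0,1],[-0.05,0,5,0,0,0,1],[-0.05,0,8,0,0,0,1],[-0.05,0,10.2,0,0,0,1],[-0.05,0,10.4,0,0,0,1],[-0.05,0,10.4,0,0,0,0.8],[-0.05,0,10.4,0,0,0,0.7]]]' 60; python3 -c "
from h import *
show()"; python3 look.py h_side side '(.486,-.215,.12)' 60 5
```

```text
t: 14.0
eef_pos: [0.4864, -0.2153, 0.0961]
tool_rot: [0.001, 0.761, 0.649, 0.001]
contact_force: [-0.5, -0.5, 3.0]
gripper_width: 0.704
t 14.0 p [ 0.4864 -0.2153  0.0961] xang 80.94 zdir [ 0.002 -0.001 -1.   ] F [-0.5 -0.5  3. ] T [-0.04  0.04  0.02] w 0.704 q [ 0.65  0.42 -0.43  1.98  0.24  0.79  1.49]
crop origin col,row 174 207 zoom 5
t 14.05 p [ 0.4864 -0.2154  0.0961] xang 80.94 zdir [ 0.002 -0.001 -1.   ] F [-0.7 -0.1  4.1] T [-0.04  0.06  0.03] w 0.704 q [ 0.65  0.42 -0.43  1.98  0.24  0.79  1.49]
```

View pics/h_side.png

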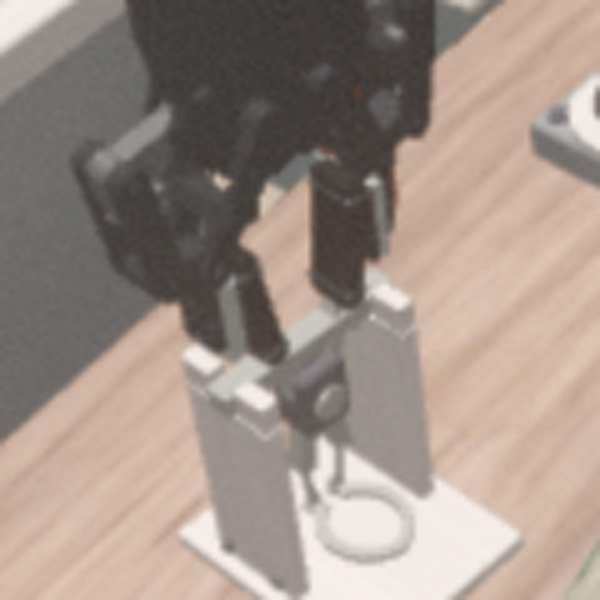

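```bash
python3 -m creep '[[[0,0,0,0,0,0,0.6],[0,0,0,0,0,0,0.5],[0,0,0,0,0,0,0.4],[0,0,0,0,0,0,0.3],[0,0,0,0,0,0,0.3],[0,0,0,0,0,0,0.3]]]' 60; python3 -c "
from h import *
show()"; python3 look.py i_side side '(.486,-.215,.12)' 60 5
```

```text
t: 14.8
eef_pos: [0.4869, -0.2155, 0.097]
tool_rot: [0.002, 0.761, 0.649, 0.001]
contact_force: [-1.3, 1.0, 15.1]
gripper_width: 0.387
t 14.8 p [ 0.4869 -0.2155  0.097 ] xang 80.94 zdir [ 0.003 -0.002 -1.   ] F [-1.3  1.  15.1] T [ 0.17  0.58 -0.01] w 0.387 q [ 0.65  0.42 -0.43  1.98  0.24  0.79  1.49]
crop origin col,row 174 207 zoom 5
t 14.85 p [ 0.4869 -0.2155  0.097 ] xang 80.94 zdir [ 0.003 -0.002 -1.   ] F [-2.6  1.  14.5] T [0.13 0.61 0.  ] w 0.388 q [ 0.65  0.42 -0.43  1.98  0.24  0.79  1.49]
```

View pics/i_side.png

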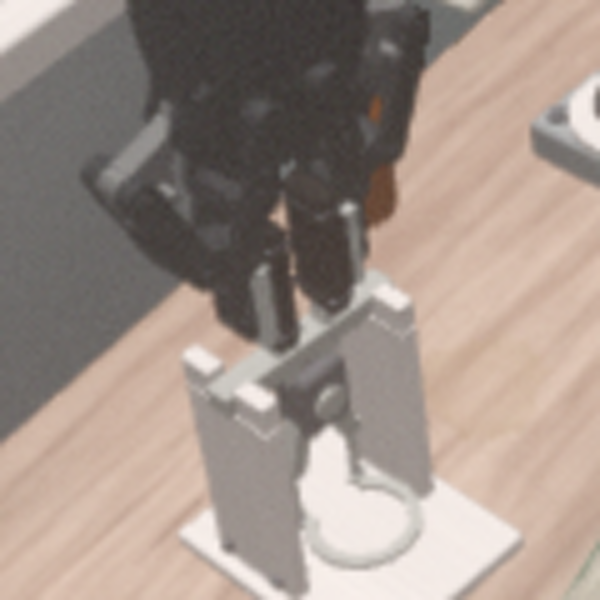

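```bash
python3 -m creep '[[[0,0,-0.5,0,0,0,0.3],[0,0,-1.5,0,0,0,0.3],[0,0,-3,0,0,0,0.3],[0,0,-5,0,0,0,0.3],[0,0,-8,0,0,0,0.3],[0,0,-11,0,0,0,0.3],[0,0,-12.5,0,0,0,0.3],[0,0,-12.5,0,0,0,0.3]]]' 60; python3 -c "
from h import *
show();print(rel((.4594,.1305,.222),80.95))"; python3 look.py j_side side '(.486,-.215,.20)' 60 5
```

```text
t: 15.85
eef_pos: [0.4854, -0.2151, 0.2206]
tool_rot: [0.001, 0.761, 0.649, 0.0]
contact_force: [0.8, 1.1, -2.3]
gripper_width: 0.384
t 15.85 p [ 0.4854 -0.2151  0.2206] xang 80.95 zdir [ 0.001 -0.001 -1.   ] F [ 0.8  1.1 -2.3] T [ 0.01 -0.01  0.03] w 0.384 q [ 0.69  0.26 -0.47  1.86  0.14  1.05  1.59]
(array([33.72, -8.  , -0.18]), array([ 0.001,  0.001, -0.   ]))
crop origin col,row 168 172 zoom 5
t 15.9 p [ 0.4847 -0.2149  0.2194] xang 80.95 zdir [-0.001 -0.    -1.   ] F [ 0.   0.3 -1.7] T [-0.04  0.02 -0.02] w 0.383 q [ 0.69  0.26 -0.47  1.86  0.14  1.05  1.59]
```

View pics/j_side.png

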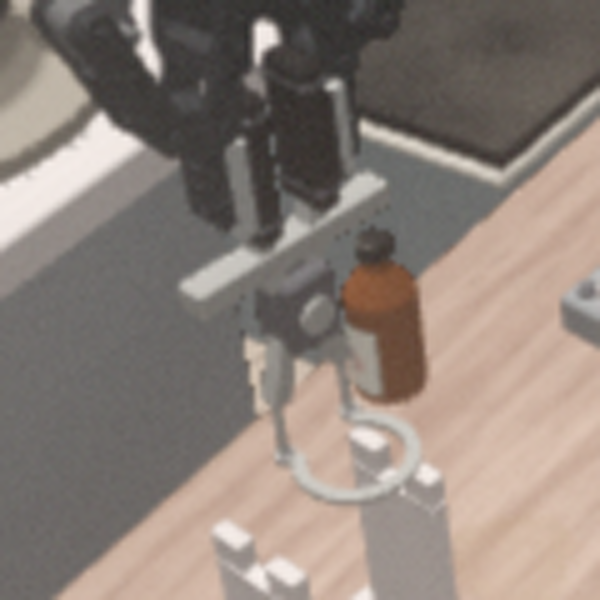

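```bash
python3 -m creep '[[[2.5,-0.6,0,0,0,0,0.3],[6.5,-1.5,0,0,0,0,0.3],[11,-2.6,0,0,0,0,0.3],[15.5,-3.7,0,0,0,0,0.3],[20,-4.7,0,0,0,0,0.3],[24.5,-5.8,0,0,0,0,0.3],[28.5,-6.8,0,0,0,0,0.3],[31.7,-7.5,0,0,0,0,0.3],[33.7,-8,0,0,0,0,0.3],[33.7,-8,0,0,0,0,0.3]]]' 60; python3 -m creep '[[[0,0,0,0,0,0,0.3],[0,0,2,0,0,0,0.3],[0,0,2.5,0,0,0,0.3],[0,0,2.5,0,0,0,0.3]]]';python3 -c "
from h import *
show()"; python3 look.py k_side side '(.479,.127,.10)' 60 5; python3 look.py k_top top '(.479,.127,.10)' 60 5
```

```text
t: 17.15
eef_pos: [0.458, 0.1317, 0.2185]
tool_rot: [-0.001, 0.76, 0.65, -0.001]
contact_force: [-0.4, 0.1, -2.5]
gripper_width: 0.387
t: 17.65
eef_pos: [0.4591, 0.1296, 0.1944]
tool_rot: [-0.0, 0.761, 0.649, -0.001]
contact_force: [0.4, 0.3, -1.4]
gripper_width: 0.384
t 17.65 p [0.4591 0.1296 0.1944] xang 80.89 zdir [-0.001 -0.    -1.   ] F [ 0.4  0.3 -1.4] T [ 0.05 -0.03 -0.03] w 0.384 q [ 0.21  0.24 -0.7   1.99  0.18  0.98  0.83]
crop origin col,row 264 125 zoom 5
t 17.7 p [0.4595 0.13   0.1949] xang 80.91 zdir [-0. -0. -1.] F [-0.5 -0.3 -2.4] T [ 0.02 -0.02  0.03] w 0.383 q [ 0.21  0.23 -0.7   1.99  0.18  0.98  0.83]
crop origin col,row 169 219 zoom 5
t 17.75 p [0.4596 0.1302 0.1951] xang 80.92 zdir [ 0.001  0.    -1.   ] F [-1.4 -0.2 -2.4] T [0.01 0.   0.07] w 0.387 q [ 0.21  0.23 -0.7   1.99  0.18  0.98  0.83]
```

View pics/k_side.png

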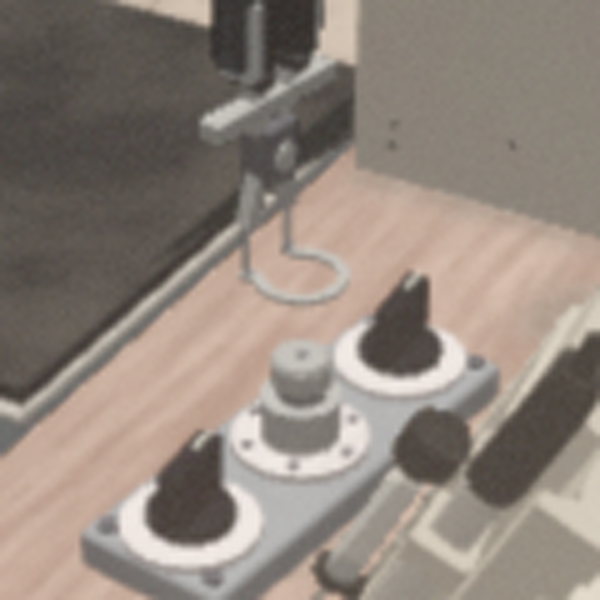

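View pics/k_top.png

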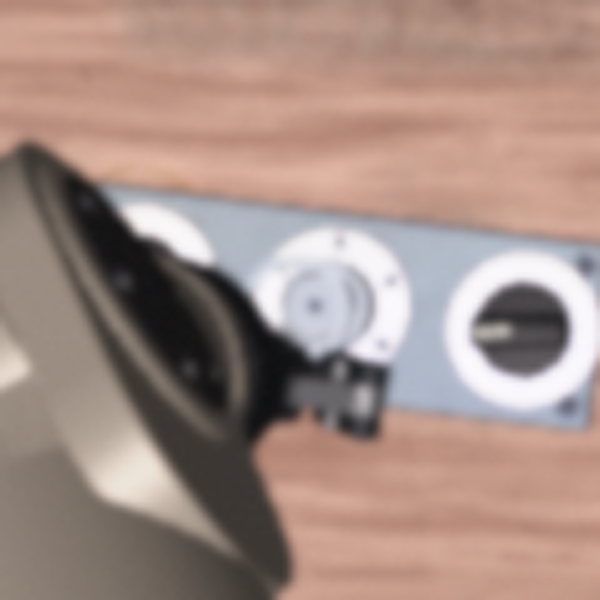

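```bash
cat > ring.py <<'E'
from h import *
from scipy.optimize import least_squares
def grab(n,zlo,zhi,c=(.479,.125),rad=.035):
    im,d=bot.read_camera(n); v,u=np.where(d>0); P=world(n,np.c_[u,v],d[v,u])
    k=(np.linalg.norm(P[:,:2]-c,axis=1)<rad)&(P[:,2]>zlo)&(P[:,2]<zhi); return im,d,P[k],np.c_[u,v][k]
def plane_tilt(p):
    c=p.mean(0); w,V=np.linalg.eigh(np.cov((p-c).T)); nn=V[:,0]; nn*=np.sign(nn[2]); return nn
def fitc(p,r=.0195,x0=None):
    f=lambda x: np.linalg.norm(p[:,:2]-x[:2],axis=1)-r
    s=least_squares(f,p[:,:2].mean(0) if x0 is None else x0,loss='soft_l1',f_scale=.003); return s.x,np.sqrt(np.mean(s.fun**2))
if __name__=='__main__':
    for n in('side','top'):
        im,d,p,uv=grab(n,.08,.13)
        print(n,len(p),np.histogram(p[:,2],bins=np.arange(.08,.132,.004))[0])
        zs=np.median(p[:,2]); q=p[abs(p[:,2]-zs)<.006]
        print('zmed',zs.round(4),len(q)); 
        if len(q)>10: print('ring',fitc(q),'normal',plane_tilt(q).round(3))
        im,d,s,uv=grab(n,.066,.08,rad=.022); c,e=fitc(s,.0) ; print('shaft',len(s),s.mean(0).round(4),((s.min(0)+s.max(0))/2).round(4))
    show()
E
python3 ring.py
```

```text
side 108 [ 0  0  0  0  0  0  0  0 18 77  7  4]
zmed 0.1178 102
ring (array([0.47642897, 0.12434812]), np.float64(0.0029826279095248164)) normal [ 0.025 -0.001  1.   ]
shaft 96 [0.4804 0.1204 0.0719] [0.4792 0.1211 0.0709]
top 97 [ 0  0  0  0  0  0  0  0  2 57 38  0]
zmed 0.1195 97
ring (array([0.4779001 , 0.12738345]), np.float64(0.0015807143201542397)) normal [0.01  0.001 1.   ]
shaft 126 [0.4779 0.1289 0.0742] [0.4776 0.1265 0.0727]
t 17.95 p [0.4596 0.1305 0.1951] xang 80.95 zdir [ 0.001  0.    -1.   ] F [ 0.2 -0.1 -2. ] T [-0.   -0.   -0.01] w 0.383 q [ 0.21  0.23 -0.7   1.99  0.18  0.98  0.83]
```

```bash
cat > ring2.py <<'E'
from ring import *
import sys
def onplane(n,uv,z):
    M,r,t=cal(n); C=-r.T@t; ray=np.c_[(uv[:,0]-M[0,2])/M[0,0],(uv[:,1]-M[1,2])/M[1,1],np.ones(len(uv))]@r
    return C+ray*((z-C[2])/ray[:,2])[:,None]
zr=float(sys.argv[1])   # true ring z (top face)
for n,zo in(('side',-.0017),('top',0)):
    im,d,p,uv=grab(n,zr-.008,zr+.008)
    q=onplane(n,uv,zr); c,e=fitc(q); k=abs(np.linalg.norm(q[:,:2]-c,axis=1)-.0195)<.0045; c,e=fitc(q[k],x0=c)
    print(n,'ring',c.round(4),'rms',e.round(4),k.sum(), 'zmed',np.median(p[:,2]).round(4))
    for nm,a in (('before',np.load('depth.npz')[n]),('now',d)):
        v,u=np.where(a>0); P=world(n,np.c_[u,v],a[v,u]); k=(np.linalg.norm(P[:,:2]-[.479,.124],axis=1)<.022)&(P[:,2]>.0695+zo)&(P[:,2]<.08)
        s=onplane(n,np.c_[u,v][k].astype(float),.074)[:,:2]; 
        (cx,cy),rad=cv2.minEnclosingCircle(s.astype(np.float32)); print(n,nm,'shaft',k.sum(),s.mean(0).round(4),((s.min(0)+s.max(0))/2).round(4),(round(cx,4),round(cy,4)),round(rad,4))
show()
E
python3 ring2.py .1205
```

```text
side ring [0.4787 0.1212] rms 0.0024 78 zmed 0.1176
side before shaft 84 [0.4812 0.1194] [0.4817 0.1188] (0.4809, 0.1184) 0.0176
side now shaft 88 [0.4816 0.1191] [0.4817 0.1188] (0.4809, 0.1184) 0.0176
top ring [0.4776 0.1273] rms 0.0015 95 zmed 0.1189
top before shaft 158 [0.4782 0.1264] [0.4776 0.1259] (0.4782, 0.1264) 0.015
top now shaft 126 [0.4778 0.1289] [0.4776 0.1259] (0.4782, 0.1264) 0.015
t 18.05 p [0.4594 0.1305 0.195 ] xang 80.96 zdir [ 0.001  0.    -1.   ] F [-0.2  0.5 -1.9] T [-0.02  0.05  0.06] w 0.386 q [ 0.21  0.23 -0.7   1.99  0.18  0.98  0.83]
```

```bash
python3 -m creep '[[[-0.1,0.13,1,0,0,0,0.3],[-0.1,0.13,2.2,0,0,0,0.3],[-0.1,0.13,3,0,0,0,0.3],[-0.1,0.13,3.3,0,0,0,0.3],[-0.1,0.13,3.3,0,0,0,0.3],[-0.1,0.13,3.3,0,0,0,0.3]]]'; sed -i "s/P\[:,2\]>.0695+zo)&(P\[:,2\]<.08)/P[:,2]>.0695+zo)\&(P[:,2]<.078)/" ring2.py; python3 ring2.py .087;  python3 look.py l_side side '(.479,.127,.08)' 40 7; python3 look.py l_top top '(.479,.127,.08)' 40 7
```

```text
t: 18.8
eef_pos: [0.4607, 0.1294, 0.162]
tool_rot: [0.0, 0.761, 0.649, 0.0]
contact_force: [-0.6, 0.1, -2.1]
gripper_width: 0.382
side ring [0.4798 0.1203] rms 0.0024 84 zmed 0.0844
side before shaft 84 [0.4812 0.1194] [0.4817 0.1188] (0.4809, 0.1184) 0.0176
side now shaft 59 [0.4814 0.1179] [0.4817 0.1182] (0.4808, 0.1182) 0.0178
top ring [0.4787 0.1262] rms 0.0016 92 zmed 0.0858
top before shaft 155 [0.4783 0.1263] [0.4776 0.1259] (0.4782, 0.1264) 0.015
top now shaft 137 [0.4793 0.1258] [0.4777 0.1259] (0.4783, 0.1263) 0.0149
t 18.9 p [0.4607 0.1294 0.162 ] xang 80.96 zdir [ 0.001  0.    -1.   ] F [-0.6  0.5 -2.5] T [-0.03  0.02  0.07] w 0.384 q [ 0.19  0.28 -0.68  2.02  0.22  0.91  0.8 ]
crop origin col,row 284 152 zoom 7
t 18.95 p [0.4606 0.1294 0.162 ] xang 80.95 zdir [ 0.001  0.    -1.   ] F [ 0.4 -0.4 -1. ] T [-0.03  0.02 -0.02] w 0.38 q [ 0.19  0.28 -0.68  2.02  0.22  0.91  0.8 ]
crop origin col,row 191 239 zoom 7
t 19.0 p [0.4606 0.1293 0.162 ] xang 80.95 zdir [ 0.001  0.    -1.   ] F [-0.2 -0.6 -2.1] T [-0.02 -0.04  0.02] w 0.381 q [ 0.19  0.28 -0.68  2.03  0.22  0.91  0.8 ]
```

View pics/l_side.png

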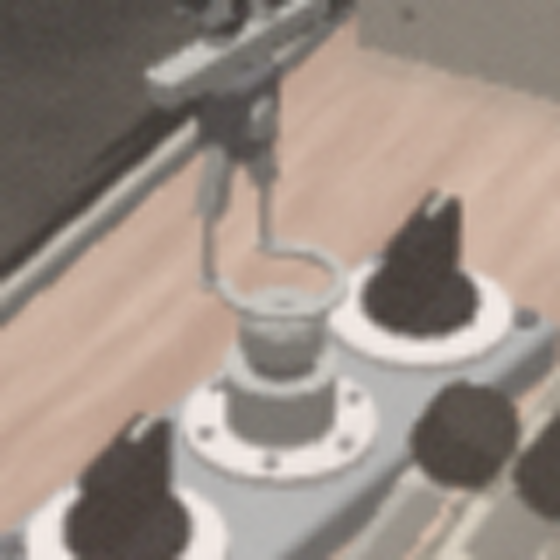

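View pics/l_top.png

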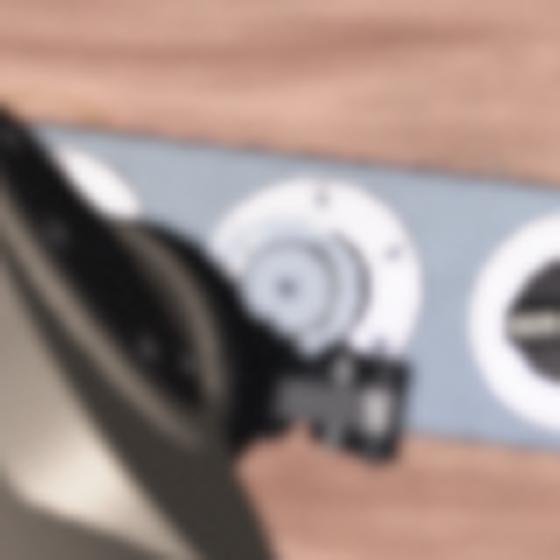

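```bash
python3 -m creep '[[[0,-0.03,0.5,0,0,0,0.3],[0,-0.03,0.9,0,0,0,0.3],[0,-0.03,1.2,0,0,0,0.3],[0,-0.03,1.5,0,0,0,0.3],[0,-0.03,1.5,0,0,0,0.3]]]'; python3 ring2.py .072;  python3 look.py m_side side '(.479,.127,.08)' 40 7
```

```text
t: 19.62
eef_pos: [0.4599, 0.1293, 0.1464]
tool_rot: [-0.0, 0.761, 0.649, -0.0]
contact_force: [0.6, 0.2, -2.1]
gripper_width: 0.385
side ring [0.4767 0.1194] rms 0.0025 89 zmed 0.0704
side before shaft 84 [0.4812 0.1194] [0.4817 0.1188] (0.4809, 0.1184) 0.0176
side now shaft 127 [0.4831 0.1185] [0.4828 0.1183] (0.4814, 0.1185) 0.0217
top ring [0.4712 0.1323] rms 0.0024 86 zmed 0.0731
top before shaft 155 [0.4783 0.1263] [0.4776 0.1259] (0.4782, 0.1264) 0.015
top now shaft 178 [0.4809 0.1224] [0.4798 0.1238] (0.4787, 0.1248) 0.0212
t 19.73 p [0.4601 0.1294 0.1467] xang 80.96 zdir [ 0.  0. -1.] F [ 0.   0.4 -2. ] T [-0.02 -0.02 -0.02] w 0.387 q [ 0.18  0.3  -0.68  2.04  0.24  0.88  0.78]
crop origin col,row 284 152 zoom 7
t 19.77 p [0.4602 0.1294 0.1468] xang 80.96 zdir [ 0.  0. -1.] F [-0.6  0.5 -2. ] T [-0.05 -0.05 -0.01] w 0.383 q [ 0.18  0.3  -0.68  2.04  0.24  0.88  0.78]
```

View pics/m_side.png

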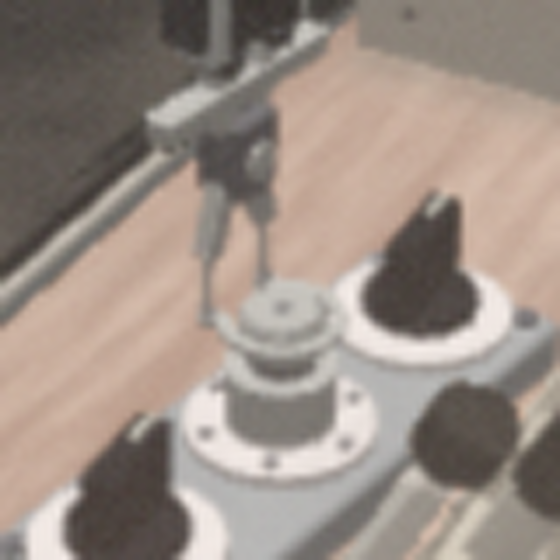

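```bash
python3 -m creep '[[[0,0,0.3,0,0,0,0.3],[0,0,0.6,0,0,0,0.3],[0,0,0.9,0,0,0,0.3],[0,0,1.2,0,0,0,0.3],[0,0,1.35,0,0,0,0.3],[0,0,1.35,0,0,0,0.3],[0,0,1.35,0,0,0,0.3]]]'; python3 look.py n_side side '(.479,.127,.08)' 40 7;python3 look.py n_top top '(.479,.127,.08)' 40 7
```

```text
t: 20.65
eef_pos: [0.4602, 0.1294, 0.1333]
tool_rot: [0.0, 0.761, 0.649, 0.0]
contact_force: [-0.7, -0.7, -2.6]
gripper_width: 0.386
crop origin col,row 284 152 zoom 7
t 20.7 p [0.4602 0.1294 0.1333] xang 80.96 zdir [ 0. -0. -1.] F [ 0.1 -0.3 -2. ] T [0.03 0.   0.01] w 0.383 q [ 0.17  0.32 -0.67  2.05  0.26  0.85  0.76]
crop origin col,row 191 239 zoom 7
t 20.75 p [0.4602 0.1294 0.1333] xang 80.96 zdir [ 0.  0. -1.] F [ 0.   0.7 -2.1] T [ 0.    0.04 -0.02] w 0.385 q [ 0.17  0.32 -0.67  2.05  0.26  0.85  0.76]
```

View pics/n_side.png

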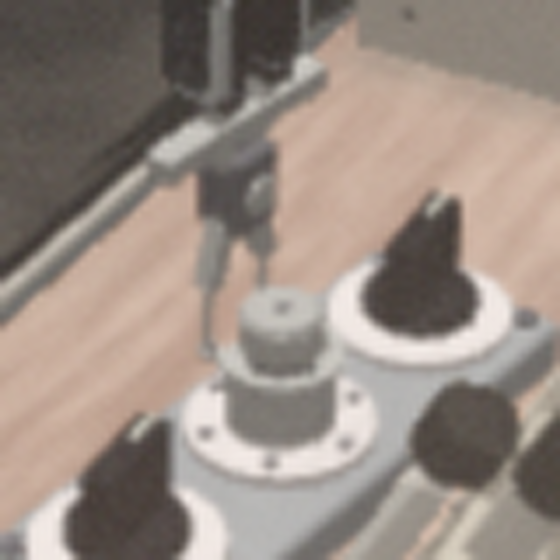

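Run:
```python
from ring import *
for n in('side','top'):
    im,d,p,uv=grab(n,.045,.066,c=(.478,.124) ,rad=.026)
    r=np.linalg.norm(p[:,:2]-((.4808,.1205) if n=='side' else (.4782,.1263)),axis=1)
    k=(r>.017)&(r<.0225)
    print(n,k.sum(),np.histogram(p[k,2],bins=np.arange(.045,.067,.002))[0],np.arange(.045,.067,.002).round(3))
show()
```

```text
side 42 [ 4  3  5  2  7 13  8  0  0  0  0] [0.045 0.047 0.049 0.051 0.053 0.055 0.057 0.059 0.061 0.063 0.065 0.067]
top 79 [ 0  0  0  0  7 16 35 16  5  0  0] [0.045 0.047 0.049 0.051 0.053 0.055 0.057 0.059 0.061 0.063 0.065 0.067]
t 20.85 p [0.4602 0.1294 0.1333] xang 80.96 zdir [ 0.  0. -1.] F [ 0.5  0.6 -1.2] T [ 0.01  0.01 -0.03] w 0.382 q [ 0.17  0.32 -0.67  2.05  0.26  0.85  0.76]
```

```bash
python3 -m creep '[[[0,0,0.05,0,0,0,0.3],[0,0,0.08,0,0,0,0.3],[0,0,0.08,0,0,0,0.3],[0,0,0.08,0,0,0,0.3]]]'
python3 - <<'E'
from ring import *
show()
for n in('side','top'):
    im,d,p,uv=grab(n,.045,.066,c=(.478,.124) ,rad=.028)
    c0=np.array((.4808,.1205) if n=='side' else (.4782,.1263)); r=np.linalg.norm(p[:,:2]-c0,axis=1)
    k=(r>.0165)&(r<.024)&(p[:,2]>.051); q=p[k]
    print(n,k.sum(),'zmed',np.median(q[:,2]).round(4),'c',fitc(q)[0].round(4),'normal',plane_tilt(q).round(3))
for l in('knob_left','knob_right'):
  for x in bot.silhouettes('top',l)[:1]:
    p=mask_pts('top',x['mask'],d); b=p[p[:,2]>.061]
    if len(b)>10:
        w,v=np.linalg.eigh(np.cov(b[:,:2].T)); print(l,len(b),b.mean(0).round(4),np.degrees(np.arctan2(v[1,1],v[0,1])).round(1))
im,d=bot.read_camera('side'); cv2.imwrite('pics/final.png',im)
show()
E
```

```text
t: 21.35
eef_pos: [0.4601, 0.1294, 0.1324]
tool_rot: [-0.0, 0.761, 0.649, 0.0]
contact_force: [0.2, -0.4, -2.1]
gripper_width: 0.386
t 21.35 p [0.4601 0.1294 0.1324] xang 80.96 zdir [ 0.  0. -1.] F [ 0.2 -0.4 -2.1] T [ 0.04 -0.02 -0.01] w 0.386 q [ 0.17  0.32 -0.67  2.05  0.26  0.85  0.76]
side 40 zmed 0.055 c [0.4793 0.1216] normal [0.008 0.016 1.   ]
top 80 zmed 0.0565 c [0.4779 0.1264] normal [0.005 0.006 1.   ]
knob_right 122 [0.468  0.0409 0.0659] 91.4
t 21.6 p [0.4601 0.1293 0.1324] xang 80.96 zdir [ 0.  0. -1.] F [-0.2  1.1 -1.4] T [-0.02  0.03  0.02] w 0.385 q [ 0.17  0.32 -0.67  2.05  0.26  0.85  0.76]
```

View pics/final.png

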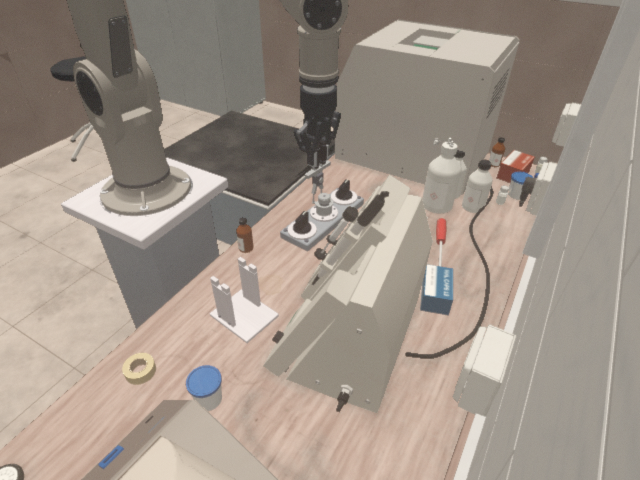

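```bash
python3 -c "
from h import *
print(bot.hand_in());show()"
```

```text
the job is handed in; nothing more can be done
None
the job is handed in; nothing more can be done
```

I turned both clamp knobs to their end stops. I then took the pliers from the stand fully squeezed, lowered the spread ring over the shaft into the groove, and handed the job in at about t = 21.6 s with the pliers still held there.

**Last checks before handing in**
- **Knobs:** while turning, each knob pushed back with about 1 Nm at its stop. After both turns the top camera saw the bars at 93.2° and 91.9°, where the stop should be about 92.9°. In the final picture only the right knob could be checked (91.4°), because the arm hid the left one.
- **Ring:** the top camera put its centre at about z = 0.055, where the groove's middle should be 0.0555. It was within 1 mm of the shaft axis and tilted about 0.01 rad.
- **Grip:** the opening read 0.385, about 33 mm, so the pliers were still at their squeeze stop.
- **Contact:** the wrist force was about 2 N, roughly the weight of the pliers, so they were not leaning on the hub.
- **Bystanders:** the dropper and the cup looked unmoved in the last side picture. Both vials are hidden in that view and I did not check them at the end. The arm never went near them.

**What disagreed**
- **Fingertip height:** the fingers ended about 25 mm above the reported TCP height, so my first pinch on the left knob closed above it on nothing. I measured the offset in the depth picture and allowed for it from then on.
- **Cameras:** the side camera read y about 4–5 mm lower and z about 1.5 mm lower than the top camera. I trusted the top camera because it agreed with where the fingers met the knobs.

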